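# Refit the push-knob of the counter's music unit and hold it in

## Robot

A 6-joint arm with a two-finger parallel gripper is mounted at the origin on a cart in front of the work surface, level with it; the furniture and walls round the work are solid. World frame = base frame: x ahead of the robot, y to its left, z up, the work surface at z = 0. Lengths are in mm, angles in rad, forces in N, time in s.
With the tool pointing down it reaches from about 275 to 750 mm from the base axis. Payload 10.2 kg.
Tool frame: the origin (TCP) lies midway between the tips of the shut fingers; the grasp point (between the pads) lies 19 mm behind it; z points along the fingers, y is the line along which they close (so a half turn about z gives the same grasp; the last joint's range is limited). The gripper opens to 85 mm and grips with 20 to 120 N. Pads are 22 mm wide; open, the fingers measure 114 mm over their backs; the gripper's body (76 mm by 85 mm) begins 54 mm behind the grasp point. The pads swing forward as they close: fully open they stand 13 mm farther back than shut.
Start: joints at [-1.564, 0.313, 1.498, -0, 1.331, -0.223], TCP at [119.572, -511.208, 231.294] pointing down, gripper open.
Joint ranges: [-2.94, 2.94], [-0.97, 2.17], [0.19, 2.56], [-1.23, 4.37], [0.02, 3.11], [-2.88, 2.88]. Speed limits (rad/s): [2.39, 2.39, 3.01, 3.14, 3.14, 3.14].

## Interface

Orientations are given as a unit quaternion [w, x, y, z].
In Python, from rig import sense, capture, finish_job, find_in, place_of gives the robot as it stands. The module is installed in compiled form; this text tells all that it offers.
- The arm moves only by the shell command python3 -m jog 'ROWS' [FORCE]. ROWS is JSON, a list of rows, each an object of numbers: "tx", "ty", "tz": the shift along the tool's x, y, z in mm; "ax", "ay", "az": the turn, a rotation vector about the tool's x, y, z in rad; "jaw": the closure, from -1 (fully open) to 1 (shut), so that 0 is half open. In form: [{"tx": .., "ty": .., "tz": .., "ax": .., "ay": .., "az": .., "jaw": ..}, ...]. A call has 1 to 5 rows; each row shifts and turns the commanded pose from where the row before left it, along the tool's axes as they then stand; what a row does not reach is not made up. A row lasts 1/8 s, in which the tool goes at most 62.5 mm and 10.7 degrees, less where a joint would pass 70% of its speed; a pose out of reach is approached as far as the arm can. A call with a gripper value outside its range is refused whole. The fingers move at their own pace and stop on an object; FORCE is the grip in N (left out, the last holds). Time passes only in rows, so rows that do not move let the fingers close. It gives the time, the measured TCP pose, the force, the opening and the grip force at its end, in the units of the state.
- sense(): the state, without advancing time (a new reading comes with each control period).
- capture(name): name is "scene" or "top" or "wrist"; returns a dict with "color" (384x512x3 uint8, red, green, blue), "depth" (384x512 float32, mm along the optical axis (not along the pixel's ray), 0 where there is no reading), "fx", "fy", "cx", "cy" (pixels), "k1" (the pictures are not rectified: a ray, as slopes to the right and down, at radius r is drawn at 1 + k1 r^2 times it, then the intrinsics apply), "camera_from_world" (4x4, takes a point from world to camera coordinates); the wrist camera has in their place "mount" (4x4, takes a point from camera to tool coordinates, whose origin is the TCP and whose axes are the flange's). Camera axes: x right, y up, looking along -z (the intrinsics and any distortion apply to the point x, -y, -z); pixel columns grow to the right and rows downward; lengths in mm; the calibration is good to about 2 mm. A picture is of the moment at which its call begins: read the wrist's pose just before it.
- finish_job(): hands the job in; it is judged then, once.
Trained networks look in the newest picture that a camera, given by its name, has taken for a name from the list of things; names that differ only in an ending like _2 or _b are one class to them, and where a whole thing is asked for, a point or a joint stands for the part that bears it (a point fixed in the world has none). Each returns a list of dicts, best first, with "conf" (0 to 1); they miss things now and then, are a little off and sometimes report something else, mostly with a low value. They report only what shows in the picture. A call takes as long as a camera call. They do not tell look-alikes from the thing itself.
- find_in(query, camera): "centre" ([column, row] in pixels, amid what is visible of it).
- place_of(query, camera): "centre" ([column, row] in pixels: a listed point, or the origin of a listed thing).
The state is a dict: "time_s": time; "joints": joint angles; "dq": joint speeds; "tau": joint torques, N m; "eef_pos": TCP position; "ee_rot": TCP orientation; "force": force on the tool from outside, world axes, zero at the start; "wrist_torque": the same for the moment, N m; "grip_width": opening from 0.0 (shut) to 1.0 (fully open); "grip_force": force on a finger pad.
Only numpy, scipy, OpenCV 4.12 (cv2) and the standard library are available. Lean on these libraries where they do the work, as an engineer would, in place of code of your own. Each camera call takes 0.05 s, during which the arm holds its last target. There are 200 camera calls.

## Task

Get the shop's music unit ready for opening: first slide its black fader so that the cap's white centre line is on the green line (quiet level). Then pick up the loose white knob, turn it so that its D-shaped hole matches the D-shaped brass shaft, push it fully onto the shaft, and keep pressing so that the shaft is held all the way in: finish like that, still holding the knob pressed in. Leave the candle, the doll and the calculator where they stand.

Things in the scene. Friction and masses are not known exactly. Their poses are not given: they have to be found in the camera images.
- unit: flat music unit fixed on the counter, 150 (x) x 180 (y) x 45 mm high, grey panel on top, dark wooden cheeks; origin at the centre of its underside; x points away from the robot at yaw 0. The fader stands in its left half, the shaft in its right half (at x = -5, y = -40 mm)
- fader_line (a point): point of the green line on the track, on the panel's surface (45 mm above the counter); axes as the unit's
- fader_cap (a point): centre of the black fader cap: 24 mm long along the track (unit's x), 14 mm wide (unit's y), 24 mm high, from 3 to 27 mm above the panel; this point is 15 mm above the panel, under the cap's white centre line. Pinch it across its width and move it along the unit's x; friction about 1.5 N, it stays where left
- fader (a joint): position of the fader, m: 0 at the end near the robot, grows away from the robot (unit's +x), stops at 0.070; the green line is at 0.020
- shaft_tip (a point): centre of the top face of the upright brass D-shaft, 75 mm above the counter, 28 mm above a black dial plate (60 mm across, 2 mm thick); z up, its x axis points to the side where the flat is. Shaft 12 mm in diameter, flat 3 mm from the axis; the top 4 mm taper by 1.4 mm
- shaft (a joint): how far the shaft is pushed in (down), m: 0 free, 0.006 fully in. Spring: starts to move at 4 N, 10 N at the end stop; it comes out again when let go
- knob_mid (a point): centre of the loose white bar-shaped knob, 46 long (its x) x 26 wide (its y) x 44 mm high, 50 g, standing upright on the counter with its hole down; this point is 22 mm above its underside. Pinch it across the 26 mm. The red line on top points from the middle to its +x side. Fully on the shaft this point is 2 mm above the shaft's tip
- knob: the same knob; origin at the centre of its underside. Its hole there is D-shaped, on the axis, 20 mm deep, 14 mm in diameter, its flat 4 mm from the axis on the knob's +x side (1 mm play all round the shaft). When fully on, the shaft's tip meets the hole's bottom and the knob stays 8 mm clear of the dial plate (2 mm when pressed right in)
- candle: white candle with purple flowers in a clear box, 53 x 53 x 64 mm, loose; bystander; origin at the centre of its underside
- doll: turned wooden doll with black hair, 40 mm thick, 134 mm tall, loose; bystander; origin at the centre of its underside
- calculator: grey pocket calculator lying flat, 112 x 66 x 12 mm, loose; bystander; origin at the centre of its underside
- dial (a joint): angle of the dial plate and shaft on the unit, rad, counter-clockwise from above; at 0 the flat faces the unit's +x; the plate's white line points the same way as the flat. It turns only stiffly (0.12 N m), so turn the knob to match it; it may be left at any angle
Not all that is in view belongs to the job. There is more than one size of the knob; the job needs the middle-sized.

How it is judged:
By the outcome, as a careful person would: the job done as asked, in the order asked, and still so for the second after the job is handed in, while the arm keeps its last pose, push and grip.
It also fails if it takes over 54 s, if anything falls off the work surface, if the arm or the gripper's body presses on something with over 40 N, if the wrist force passes 120 N, or if a joint passes its speed limit or range.

## Working session

There is one attempt and no reset: what is moved stays moved. The work goes in short steps, Python scripts to look and compute and a shell command to move; the robot and the scene stay as the last step left them, time stands still between calls to the robot, and variables do not carry over. Pictures are saved under pics/ and viewed, at most 10 in all, crops included, and the job is handed in when it is done.

```bash
mkdir -p pics; cat > h.py <<'E'
import numpy as np, cv2
from rig import sense, capture, find_in, place_of
from scipy.spatial.transform import Rotation as R
def c2w(c,s=None):
    if 'mount' in c:
        q=s['ee_rot']; T=np.eye(4); T[:3,:3]=R.from_quat([q[1],q[2],q[3],q[0]]).as_matrix(); T[:3,3]=s['eef_pos']
        return T@np.array(c['mount'])
    return np.linalg.inv(np.array(c['camera_from_world']))
def ray(c,uv):
    p=np.array([(uv[0]-c['cx'])/c['fx'],(uv[1]-c['cy'])/c['fy']]); u=p.copy()
    for _ in range(20): u=p/(1+c['k1']*(u@u))
    return np.array([u[0],-u[1],-1.])
def at_z(c,uv,z,s=None):
    T=c2w(c,s); d=T[:3,:3]@ray(c,uv); o=T[:3,3]; return o+d*(z-o[2])/d[2]
def at_depth(c,uv,s=None):
    d=c['depth'][int(round(uv[1])),int(round(uv[0]))]; T=c2w(c,s); return T[:3,:3]@(ray(c,uv)*d)+T[:3,3]
def save(img,name,k=1.0): cv2.imwrite('pics/'+name,cv2.resize(cv2.cvtColor(img,cv2.COLOR_RGB2BGR),None,fx=k,fy=k,interpolation=cv2.INTER_CUBIC))
E
python3 - <<'E'
from h import *
s=sense(); print(s)
Z={'knob_mid':22,'fader_cap':60,'shaft_tip':75,'fader_line':45,'unit':0,'candle':0,'doll':0,'calculator':0}
ims=[]
for n in ['top','scene']:
    c=capture(n); ims.append(c['color']); print(n,np.round(c2w(c)[:3,3]))
    for q,z in Z.items():
        for d in place_of(q,n)[:4]: print(n,q,round(d['conf'],2),np.round(d['centre'],1),np.round(at_z(c,d['centre'],z),1),np.round(at_depth(c,d['centre']),0))
save(ims[0],'top.png',1.5);save(ims[1],'scene.png',1.5)
E
```

```text
{'time_s': 0.0, 'joints': array([-1.56439822e+00,  3.13432430e-01,  1.49841490e+00, -1.86824819e-05,
        1.33100555e+00, -2.23415762e-01]), 'dq': array([ 0.00080653,  0.00082791, -0.00162732, -0.00083007, -0.0001927 ,
       -0.00073231]), 'tau': array([ 1.71814042e-05, -4.12267184e+01, -2.59743243e+01, -1.37315001e-04,
        4.11693327e-03, -9.33457642e-06]), 'eef_pos': array([ 119.56687272, -510.94497052,  230.75242005]), 'ee_rot': array([-6.27386787e-04,  9.93405007e-01,  1.14656424e-01,  5.92192111e-05]), 'force': array([ 0.24774212, -0.86270799, -0.29862186]), 'wrist_torque': array([-0.06400039, -0.00357359, -0.01752325]), 'grip_force': 0.0, 'grip_width': 0.9990764675044005}
top [ 468.   -3. 1256.]
top knob_mid 0.62 [337.7 232.6] [ 447.6 -229.3   22. ] [ 447. -233.    3.]
top knob_mid 0.54 [370.  201.3] [ 546.6 -335.4   22. ] [ 544. -326.   57.]
top knob_mid 0.43 [321.6 216.9] [ 498.3 -179.3   22. ] [ 498. -176.   45.]
top fader_cap 0.52 [238.8 205. ] [537.4  83.8  60. ] [537.  83.  71.]
top fader_line 0.74 [237.4 216.2] [502.9  89.5  45. ] [503.  89.  47.]
top unit 0.97 [
[... 318 characters left out ...]
542.9 -361.9   22. ] [ 526. -328.   37.]
scene knob_mid 0.67 [314.6 188.2] [ 493.  -182.1   22. ] [ 488. -172.   27.]
scene knob_mid 0.42 [340.2 185.3] [ 443.2 -239.9   22. ] [ 444. -242.   21.]
scene knob_mid 0.21 [311.1 190.7] [ 493.1 -162.6   22. ] [ 499. -173.   16.]
scene fader_cap 0.51 [245.6 210.7] [528.   89.3  60. ] [523.  96.  65.]
scene shaft_tip 0.41 [273.4 192.8] [510.7  -1.9  75. ] [ 594. -128.    2.]
scene unit 0.85 [260.4 226. ] [518.2  43.1   0. ] [474. 106.  44.]
scene candle 0.53 [275.8 184.7] [ 619.5 -179.4    0. ] [ 601. -151.   16.]
scene doll 0.75 [129.2 266.9] [647.6 350.1   0. ] [631. 362.  14.]
scene calculator 0.85 [177.1 274.1] [545.1 307.6   0. ] [532. 319.  12.]
```

```bash
python3 - <<'E'
import cv2,numpy as np
a=cv2.imread('pics/top.png');b=cv2.imread('pics/scene.png')
A=cv2.resize(a[255:375,330:600],None,fx=2.9,fy=2.4)
A=cv2.resize(a[240:380,330:600],(800,415));
B=cv2.resize(b[225:330,330:600],(800,311))
cv2.imwrite('pics/ab.png',np.vstack([A,B])[:726])
cv2.imwrite('pics/ab.png',cv2.resize(np.vstack([A,B]),(660,600)))
E
```

```text
(no output)
```

View pics/top.png

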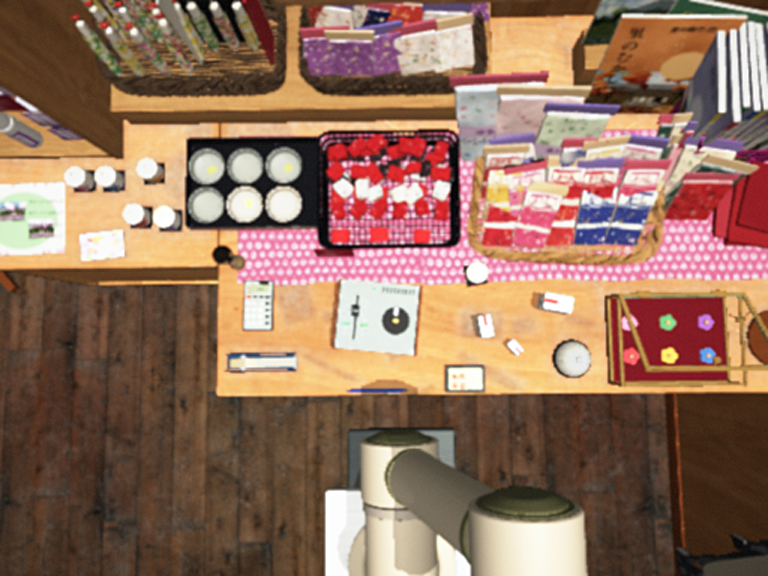

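View pics/ab.png

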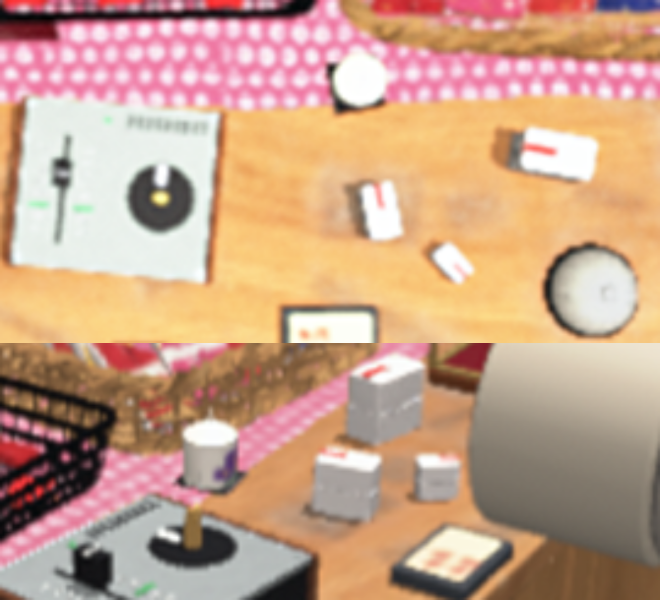

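Three white knobs in the top picture (×1.5): (556,302) is the largest and stands tallest, (514,347) is the smallest, and (485,325) is in between. Its top is about 45 mm high, which matches the 44 mm given, so it is the middle one, as the enlarged crop also shows. The fader cap is at about (355,310), the green line at about (355,325), and the dial at (397,320) with its white line pointing away from the robot. I'm moving over the unit first.

```bash
python3 -m jog '[{"tx":44,"ty":-41},{"tx":44,"ty":-41},{"tx":44,"ty":-41},{"tx":44,"ty":-41},{"tx":44,"ty":-41}]' 20; python3 -m jog '[{"tx":44,"ty":-41},{"tx":44,"ty":-41},{"tx":44,"ty":-41},{"tx":44,"ty":-41},{"tx":44,"ty":-41}]'
```

```text
schema error: expected keys tx, ty, tz, ax, ay, az, jaw
schema error: expected keys tx, ty, tz, ax, ay, az, jaw
```

```bash
python3 -m jog '[{"tx":44,"ty":-41,"tz":0,"ax":0,"ay":0,"az":0,"jaw":-1},{"tx":44,"ty":-41,"tz":0,"ax":0,"ay":0,"az":0,"jaw":-1},{"tx":44,"ty":-41,"tz":0,"ax":0,"ay":0,"az":0,"jaw":-1},{"tx":44,"ty":-41,"tz":0,"ax":0,"ay":0,"az":0,"jaw":-1},{"tx":44,"ty":-41,"tz":0,"ax":0,"ay":0,"az":0,"jaw":-1}]' 20; python3 -m jog '[{"tx":44,"ty":-41,"tz":0,"ax":0,"ay":0,"az":0,"jaw":-1},{"tx":44,"ty":-41,"tz":0,"ax":0,"ay":0,"az":0,"jaw":-1},{"tx":44,"ty":-41,"tz":0,"ax":0,"ay":0,"az":0,"jaw":-1},{"tx":30,"ty":-25,"tz":0,"ax":0,"ay":0,"az":0.16,"jaw":-1},{"tx":30,"ty":-25,"tz":0,"ax":0,"ay":0,"az":0.16,"jaw":-1}]'
```

```text
time_s: 1.52
eef_pos: [287.8, -259.8, 231.5]
ee_rot: [0.0, 0.993, 0.114, 0.0]
force: [-0.0, -1.0, -0.1]
grip_width: 1.004
grip_force: 0.0
time_s: 2.15
eef_pos: [440.0, -51.9, 231.5]
ee_rot: [0.0, 0.999, -0.047, 0.0]
force: [-0.1, -0.8, -0.4]
grip_width: 0.999
grip_force: 0.0
```

```bash
cat > look.py <<'E'
import sys
from h import *
Z={'knob_mid':22,'fader_cap':60,'shaft_tip':75,'fader_line':45,'unit':0}
def look(name,qs,k=1.4):
    s=sense(); c=capture('wrist'); save(c['color'],name,k)
    np.savez('pics/last.npz',depth=c['depth'],color=c['color'])
    import pickle; pickle.dump((s,c),open('last.pkl','wb'))
    q=s['ee_rot']; M=c2w(c,s); X=R.from_quat([q[1],q[2],q[3],q[0]]).as_matrix()
    print('t',round(s['time_s'],2),'tcp',np.round(s['eef_pos'],1),'tool-x yaw',round(np.arctan2(X[1,0],X[0,0]),4),'F',np.round(s['force'],1),'w',round(s['grip_width'],3),'cam',np.round(M[:3,3],0))
    for n in qs:
        for d in place_of(n,'wrist')[:3]: print(n,round(d['conf'],2),np.round(d['centre'],1),np.round(at_z(c,d['centre'],Z[n],s),1),np.round(at_depth(c,d['centre'],s),0))
    return s,c
if __name__=='__main__': look(sys.argv[1],sys.argv[2:])
E
python3 look.py w1.png fader_cap fader_line shaft_tip unit knob_mid
```

```text
t 2.15 tcp [440.  -51.9 231.5] tool-x yaw -0.0944 F [-0.1 -0.8 -0.4] w 0.999 cam [511. -59. 375.]
fader_cap 0.81 [101.2  88.9] [532.1  89.9  60. ] [531.  84.  72.]
fader_cap 0.57 [189.8 106. ] [507.5   8.   60. ] [508.   4.  77.]
fader_line 0.68 [112.1 121. ] [501.   92.4  45. ] [501.  91.  48.]
shaft_tip 0.7 [189.9 106.6] [507.1   4.8  75. ] [507.   5.  77.]
unit 0.96 [164.6  98.1] [518.3  47.7   0. ] [517.  34.  49.]
unit 0.4 [373.5  98.8] [ 495.9 -186.1    0. ] [ 498. -171.   45.]
knob_mid 0.61 [380.2 102.4] [ 492.4 -185.9   22. ] [ 494. -177.   46.]
knob_mid 0.56 [435.2 137.1] [ 450.2 -247.8   22. ] [ 452. -242.   32.]
```

```bash
cat > fit.py <<'E'
import pickle
from h import *
def grid(s,c):
    d=c['depth']; h,w=d.shape; u,v=np.meshgrid(np.arange(w),np.arange(h))
    p=np.stack([(u-c['cx'])/c['fx'],(v-c['cy'])/c['fy']],-1); q=p.copy()
    for _ in range(20): q=p/(1+c['k1']*(q**2).sum(-1,keepdims=True))
    P=np.stack([q[...,0],-q[...,1],-np.ones_like(d)],-1)*d[...,None]
    T=c2w(c,s); return P@T[:3,:3].T+T[:3,3]
def rect(P,m):
    r=cv2.minAreaRect(P[m][:,:2].astype(np.float32)); return r
def blob(m,seed=None):
    n,l,st,ce=cv2.connectedComponentsWithStats(m.astype(np.uint8))
    return [(st[i,4],ce[i],l==i) for i in np.argsort(-st[1:,4])[:4]+1]
E
python3 - <<'E'
from fit import *
s,c=pickle.load(open('last.pkl','rb')); P=grid(s,c); z=P[...,2]; col=c['color'].astype(int); hsv=cv2.cvtColor(c['color'],cv2.COLOR_RGB2HSV)
near=lambda x,y,r:np.hypot(P[...,0]-x,P[...,1]-y)<r
m=(z>38)&(z<54)&near(517,42,130)
m=cv2.morphologyEx(m.astype(np.uint8),cv2.MORPH_OPEN,np.ones((3,3)))>0
a,ce,mm=blob(m)[0]; print('unit',a,rect(P,mm),'medz',np.median(z[mm]))
m=(z>55)&near(532,88,40); print('cap',m.sum(),P[m].mean(0),P[m&(z>67)].mean(0),rect(P,m&(z>67)))
m=(z>70)&near(507,5,25); print('shaft',m.sum(),P[m].mean(0),rect(P,m))
m=(hsv[...,1]<70)&(hsv[...,2]>170)&near(507,5,27)&(z<60); 
for a,ce,mm in blob(m)[:2]: print('dial line',a,ce,P[mm].mean(0),rect(P,mm))
m=(z>39)&near(497,-177,45); print('knob',m.sum(),P[m].mean(0),rect(P,m))
red=(hsv[...,1]>120)&((hsv[...,0]<10)|(hsv[...,0]>170))&near(497,-177,40)&(z>30)
print('red',red.sum(),P[red].mean(0),rect(P,red))
g=(hsv[...,1]>80)&(hsv[...,0]>45)&(hsv[...,0]<85)&near(502,90,45)
for a,ce,mm in blob(g)[:4]: print('green',a,ce,P[mm].mean(0))
E
```

```text
unit 26209 ((517.1249389648438, 46.66315460205078), (180.3184356689453, 149.63755798339844), 84.09761810302734) medz 46.37574246080777
cap 601 [528.72216489  87.67898078  69.76546628] [528.87422129  88.98169068  72.63343024] ((529.0713500976562, 90.14832305908203), (14.980568885803223, 23.298660278320312), 82.24064636230469)
shaft 87 [506.64016668   6.59030005  74.67597566] ((506.17596435546875, 7.332099437713623), (11.099671363830566, 7.568933486938477), 89.68472290039062)
dial line 128 [191.25       85.7109375] [526.17342135   6.18872488  48.72126699] ((525.896240234375, 6.256402969360352), (8.152242660522461, 14.94642162322998), 84.06916809082031)
knob 1226 [ 494.73900276 -181.60844535   44.8523027 ] ((494.20697021484375, -182.69937133789062), (45.93048858642578, 26.25163459777832), 11.027216911315918)
red 131 [ 506.03312551 -180.80076388   45.67616215] ((505.88555908203125, -181.0844268798828), (20.03622817993164, 6.803787708282471), 11.24111557006836)
green 72 [129.30555556 120.55555556] [499.58099456  73.74111091  47.06651625]
green 72 [ 91.5 120.5] [503.80439035 112.69843732  46.95022308]
green 2 [110.   88.5] [531.71841495  83.09721039  55.87602906]
green 1 [101.  80.] [538.97605538  83.04270612  71.36678059]
```

View pics/w1.png

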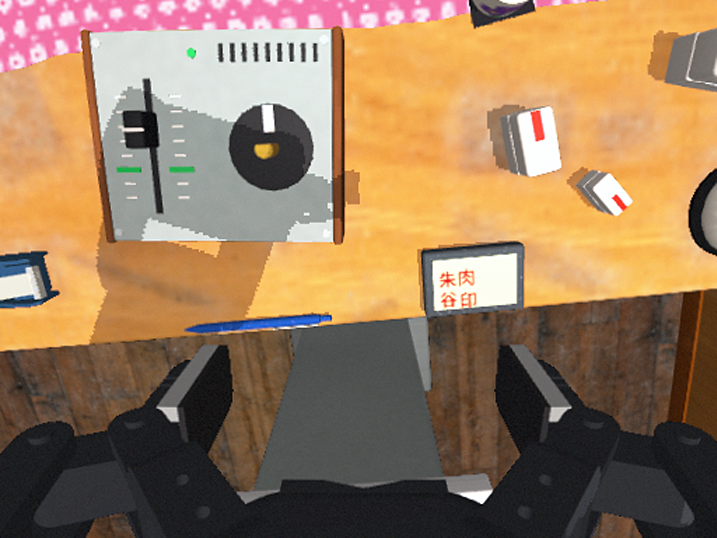

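Picture w1 matches the numbers. The unit's rectangle measures 180×150 mm, centred at (517,47) with yaw −0.104. The cap is at pixel (140,130) and the green marks at (129,170) and (181,170). The shaft and dial are at (267,150) with the white line pointing up, and the middle knob is at (535,140), measuring 46×26. I'm going above the cap.

```bash
python3 -m jog '[{"tx":25,"ty":-50,"tz":0,"ax":0,"ay":0,"az":0.01,"jaw":0},{"tx":25,"ty":-50,"tz":10,"ax":0,"ay":0,"az":0,"jaw":0},{"tx":25,"ty":-50,"tz":30,"ax":0,"ay":0,"az":0,"jaw":0},{"tx":0,"ty":0,"tz":55,"ax":0,"ay":0,"az":0,"jaw":0},{"tx":0,"ty":0,"tz":20,"ax":0,"ay":0,"az":0,"jaw":0}]' 20
python3 -m jog '[{"tx":0,"ty":0,"tz":0,"ax":0,"ay":0,"az":0,"jaw":0},{"tx":0,"ty":0,"tz":0,"ax":0,"ay":0,"az":0,"jaw":0}]'
python3 look.py w2.png fader_cap fader_line shaft_tip
```

```text
time_s: 3.08
eef_pos: [526.5, 87.4, 113.8]
ee_rot: [0.0, 0.999, -0.05, -0.002]
force: [0.2, 0.7, 0.4]
grip_width: 0.501
grip_force: 0.0
time_s: 3.32
eef_pos: [528.7, 87.2, 118.1]
ee_rot: [0.0, 0.999, -0.05, 0.001]
force: [-0.1, -0.5, 0.4]
grip_width: 0.502
grip_force: 0.0
t 3.33 tcp [528.7  87.2 118.1] tool-x yaw -0.1008 F [-0.1 -0.5  0.4] w 0.502 cam [599.  80. 262.]
fader_cap 0.84 [254.4 206.4] [529.7  90.5  60. ] [534.  90.  74.]
fader_line 0.66 [253.9 235.9] [502.  94.  45.] [503.  94.  47.]
shaft_tip 0.63 [390.5 233.3] [508.3   6.   75. ] [509.   7.  77.]
```

View pics/w2.png

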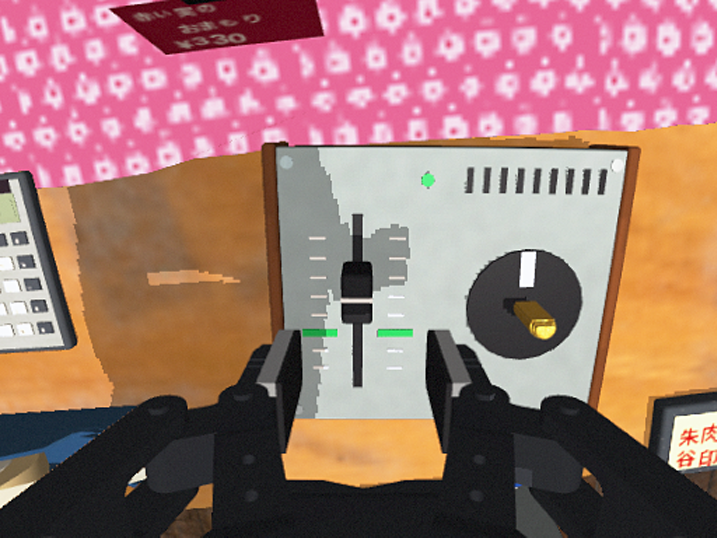

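Picture w2 shows the cap at (356,292) between the fingers, whose midline is at about column 364. The green marks are at (320,332) and (395,332), and the shaft tip at (542,328). I'll shift about 3.5 mm left, go down and pinch.

```bash
python3 -m jog '[{"tx":1,"ty":-3.5,"tz":40,"ax":0,"ay":0,"az":0.003,"jaw":0},{"tx":0,"ty":0,"tz":20,"ax":0,"ay":0,"az":0,"jaw":0},{"tx":0,"ty":0,"tz":8,"ax":0,"ay":0,"az":0,"jaw":0},{"tx":0,"ty":0,"tz":0,"ax":0,"ay":0,"az":0,"jaw":0.7},{"tx":0,"ty":0,"tz":0,"ax":0,"ay":0,"az":0,"jaw":0.9}]' 20
python3 -m jog '[{"tx":0,"ty":0,"tz":0,"ax":0,"ay":0,"az":0,"jaw":0.9},{"tx":0,"ty":0,"tz":0,"ax":0,"ay":0,"az":0,"jaw":0.9},{"tx":0,"ty":0,"tz":0,"ax":0,"ay":0,"az":0,"jaw":0.9}]'
python3 look.py w3.png fader_cap fader_line
```

```text
time_s: 4.15
eef_pos: [529.9, 90.4, 49.8]
ee_rot: [0.001, 0.999, -0.051, 0.001]
force: [0.1, -2.9, -1.1]
grip_width: 0.158
grip_force: 23.6
time_s: 4.53
eef_pos: [529.9, 90.5, 49.8]
ee_rot: [0.001, 0.999, -0.052, 0.001]
force: [-0.4, -4.6, 0.3]
grip_width: 0.16
grip_force: 23.8
t 4.53 tcp [529.9  90.5  49.8] tool-x yaw -0.1032 F [-0.4 -4.6  0.3] w 0.16 cam [600.  83. 194.]
fader_cap 0.7 [257.4 256.5] [530.1  91.4  60. ] [537.  91.  74.]
fader_line 0.79 [260.9 292.1] [501.1  92.7  45. ] [520.  91.  73.]
```

```bash
python3 -m jog '[{"tx":-7,"ty":0,"tz":0,"ax":0,"ay":0,"az":0,"jaw":0.9},{"tx":-7,"ty":0,"tz":0,"ax":0,"ay":0,"az":0,"jaw":0.9},{"tx":-7,"ty":0,"tz":0,"ax":0,"ay":0,"az":0,"jaw":0.9},{"tx":-6.5,"ty":0,"tz":0,"ax":0,"ay":0,"az":0,"jaw":0.9},{"tx":0,"ty":0,"tz":0,"ax":0,"ay":0,"az":0,"jaw":0.9}]'
python3 look.py w3.png fader_cap fader_line
python3 - <<'E'
from fit import *
s,c=pickle.load(open('last.pkl','rb')); hsv=cv2.cvtColor(c['color'],cv2.COLOR_RGB2HSV); P=grid(s,c)
g=(hsv[...,1]>80)&(hsv[...,0]>45)&(hsv[...,0]<85)&(P[...,2]<55)
for a,ce,mm in blob(g)[:4]: print('green',a,ce,at_z(c,ce,45,s),P[mm].mean(0))
save(c['color'][200:340,170:350],'w3c.png',4)
E
```

```text
time_s: 5.3
eef_pos: [502.0, 93.4, 49.8]
ee_rot: [0.001, 0.999, -0.051, 0.001]
force: [-2.3, -6.1, 2.8]
grip_width: 0.157
grip_force: 24.1
t 5.3 tcp [502.   93.4  49.8] tool-x yaw -0.103 F [-2.3 -6.1  2.8] w 0.157 cam [573.  86. 194.]
fader_cap 0.82 [260.3 258.2] [501.2  93.1  60. ] [508.  92.  72.]
fader_line 0.75 [259.6 242.7] [501.9  93.4  45. ] [513.  92.  69.]
green 167 [336.34730539  80.07784431] [575.84804083  51.95545075  45.        ] [575.79550394  52.47789743  47.27126796]
green 157 [306.8089172  243.85987261] [498.79189147  69.76649827  45.        ] [499.73182219  69.97120095  46.9034554 ]
green 149 [212.73825503 243.82550336] [503.66387114 116.89118676  45.        ] [504.59005117 116.48352794  47.00333627]
green 1 [498.  91.] [565.07860866 -22.53535211  45.        ] [565.17741477 -21.09592481  46.9669514 ]
```

View pics/w3c.png

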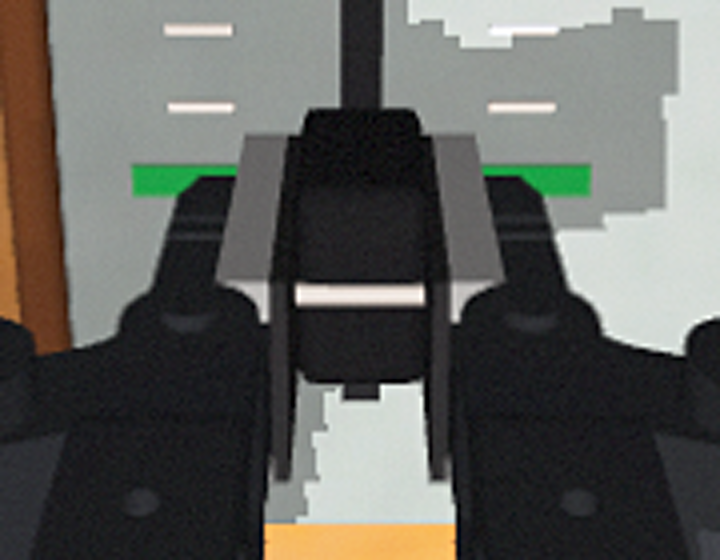

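Crop w3c shows the white centre line at (361,294), which is pixel (260.2,273.5), and the green marks at row 180, which is pixel row 245. I'll compare the two at their own heights.

```bash
python3 - <<'E'
from fit import *
s,c=pickle.load(open('last.pkl','rb'))
print('line',at_z(c,[260.2,273.5],72,s)); 
for u in (206,260.2,315): print('green',at_z(c,[u,245.1],45,s))
# far/near edge checks of the cap top (rows 329/.. )
c2=capture('scene'); 
for q in('fader_cap','fader_line'):
  for d in place_of(q,'scene')[:1]: print(q,d['conf'],d['centre'],at_z(c2,d['centre'],60 if 'cap' in q else 45))
c2=capture('top')
for q in('fader_cap','fader_line'):
  for d in place_of(q,'top')[:1]: print(q,d['conf'],d['centre'],at_z(c2,d['centre'],60 if 'cap' in q else 45))
E
```

```text
line [500.39704819  93.28565169  72.        ]
green [503.30115168 120.38574131  45.        ]
green [500.55271208  93.18677173  45.        ]
green [497.66467386  65.68243799  45.        ]
fader_cap 0.42 [314.1, 191.1] [448.1311357 -95.005749   60.       ]
fader_line 0.7 [256.2, 217.7] [503.80721663  80.55393588  45.        ]
```

The centre line and the green line agree within 0.2 mm. I'm releasing the cap, rising and going to the knob.

```bash
python3 -m jog '[{"tx":0,"ty":0,"tz":0,"ax":0,"ay":0,"az":0,"jaw":0.4},{"tx":0,"ty":0,"tz":0,"ax":0,"ay":0,"az":0,"jaw":0},{"tx":0,"ty":0,"tz":0,"ax":0,"ay":0,"az":0,"jaw":0},{"tx":0,"ty":0,"tz":-40,"ax":0,"ay":0,"az":0,"jaw":0},{"tx":0,"ty":0,"tz":-55,"ax":0,"ay":0,"az":0,"jaw":0}]'
python3 -m jog '[{"tx":4,"ty":55,"tz":0,"ax":0,"ay":0,"az":0,"jaw":0},{"tx":4,"ty":55,"tz":0,"ax":0,"ay":0,"az":0,"jaw":0},{"tx":4,"ty":55,"tz":0,"ax":0,"ay":0,"az":0,"jaw":0},{"tx":5,"ty":55,"tz":0,"ax":0,"ay":0,"az":0,"jaw":0},{"tx":4.5,"ty":55.5,"tz":0,"ax":0,"ay":0,"az":0,"jaw":0}]'
python3 -m jog '[{"tx":0,"ty":0,"tz":10,"ax":0,"ay":0,"az":-0.15,"jaw":0},{"tx":0,"ty":0,"tz":20,"ax":0,"ay":0,"az":-0.145,"jaw":0},{"tx":0,"ty":0,"tz":0,"ax":0,"ay":0,"az":0,"jaw":0}]'
python3 look.py w4.png knob_mid
python3 - <<'E'
from fit import *
s,c=pickle.load(open('last.pkl','rb')); P=grid(s,c); z=P[...,2]; hsv=cv2.cvtColor(c['color'],cv2.COLOR_RGB2HSV)
near=lambda x,y,r:np.hypot(P[...,0]-x,P[...,1]-y)<r
m=(z>41)&(z<52)&near(496,-181,40); m=blob(m)[0][2]; print('knob',m.sum(),P[m].mean(0),rect(P,m))
red=(hsv[...,1]>120)&((hsv[...,0]<10)|(hsv[...,0]>170))&near(496,-181,40)&(z>30)
print('red',red.sum(),P[red].mean(0),rect(P,red))
E
```

```text
time_s: 6.38
eef_pos: [501.3, 94.2, 144.1]
ee_rot: [-0.0, 0.999, -0.052, -0.001]
force: [0.9, 0.7, 0.9]
grip_width: 0.502
grip_force: 0.0
time_s: 7.0
eef_pos: [494.8, -183.9, 143.9]
ee_rot: [0.0, 0.999, -0.052, 0.0]
force: [1.0, -0.3, 1.1]
grip_width: 0.499
grip_force: 0.0
time_s: 7.38
eef_pos: [494.4, -181.8, 112.8]
ee_rot: [-0.001, 0.995, 0.095, -0.001]
force: [-0.4, 0.7, -0.1]
grip_width: 0.501
grip_force: 0.0
t 7.38 tcp [ 494.4 -181.8  112.8] tool-x yaw 0.1903 F [-0.4  0.7 -0.1] w 0.501 cam [ 564. -168.  256.]
knob_mid 0.7 [328.3 258.9] [ 450.  -246.4   22. ] [ 564. -168.  256.]
knob_mid 0.67 [471.2 169.5] [ 543.1 -335.5   22. ] [ 547. -308.   60.]
knob_mid 0.62 [261.7 193.8] [ 493.8 -182.9   22. ] [ 501. -181.   46.]
knob 2341 [ 495.91129183 -182.71632054   45.07076375] ((494.795166015625, -183.16802978515625), (45.526878356933594, 25.66651725769043), 10.181873321533203)
red 312 [ 505.76567137 -180.8512694    48.7278702 ] ((503.8950500488281, -181.99192810058594), (26.212486267089844, 59.1451416015625), 28.785314559936523)
```

View pics/w4.png

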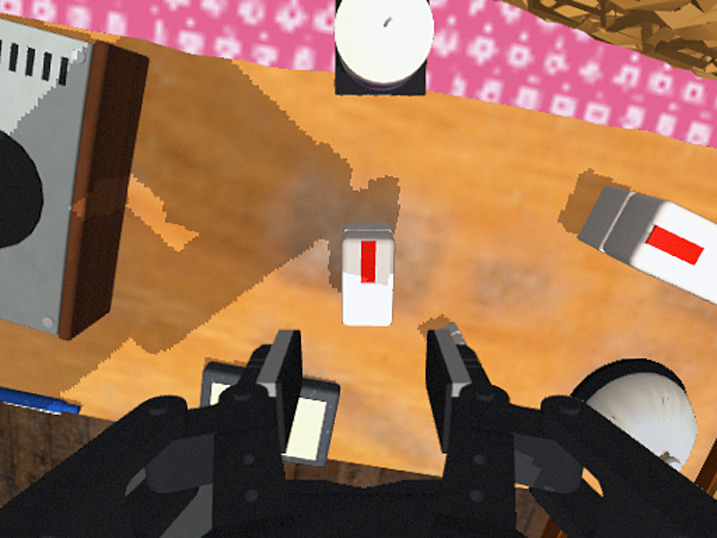

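Picture w4 shows the middle knob at (368,278) with the red line pointing away, aligned with the tool. The small knob at about (452,332) is partly hidden behind the right finger but clear of it in x. I'm going down and gripping.

```bash
python3 -m jog '[{"tx":0.5,"ty":1.3,"tz":50,"ax":0,"ay":0,"az":0.012,"jaw":0},{"tx":0,"ty":0,"tz":35,"ax":0,"ay":0,"az":0,"jaw":0},{"tx":0,"ty":0,"tz":14,"ax":0,"ay":0,"az":0,"jaw":0},{"tx":0,"ty":0,"tz":0,"ax":0,"ay":0,"az":0,"jaw":0.6},{"tx":0,"ty":0,"tz":0,"ax":0,"ay":0,"az":0,"jaw":0.8}]' 50
python3 -m jog '[{"tx":0,"ty":0,"tz":0,"ax":0,"ay":0,"az":0,"jaw":0.8},{"tx":0,"ty":0,"tz":0,"ax":0,"ay":0,"az":0,"jaw":0.8},{"tx":0,"ty":0,"tz":0,"ax":0,"ay":0,"az":0,"jaw":0.8}]'
python3 look.py w5.png knob_mid
python3 - <<'E'
from fit import *
s,c=pickle.load(open('last.pkl','rb')); P=grid(s,c); z=P[...,2]; hsv=cv2.cvtColor(c['color'],cv2.COLOR_RGB2HSV)
near=lambda x,y,r:np.hypot(P[...,0]-x,P[...,1]-y)<r
m=(z>41)&(z<52)&near(496,-181,40)&(hsv[...,2]>150); m=blob(m)[0][2]; print('knob',m.sum(),P[m].mean(0),rect(P,m))
E
```

```text
time_s: 8.1
eef_pos: [496.6, -183.8, 16.3]
ee_rot: [0.001, 0.996, 0.09, 0.001]
force: [0.7, 0.0, -1.1]
grip_width: 0.295
grip_force: 51.2
time_s: 8.48
eef_pos: [496.0, -183.5, 15.3]
ee_rot: [0.0, 0.996, 0.09, 0.0]
force: [-2.2, 0.3, 4.8]
grip_width: 0.295
grip_force: 51.9
t 8.47 tcp [ 496.  -183.5   15.3] tool-x yaw 0.1797 F [-2.2  0.3  4.8] w 0.295 cam [ 566. -170.  159.]
knob 5990 [ 496.58491054 -182.92638919   45.1243632 ] ((494.7000427246094, -183.54721069335938), (46.11894989013672, 26.119964599609375), 9.431944847106934)
```

```bash
python3 -m jog '[{"tx":0,"ty":0,"tz":-25,"ax":0,"ay":0,"az":0,"jaw":0.8},{"tx":0,"ty":0,"tz":-45,"ax":0,"ay":0,"az":0,"jaw":0.8},{"tx":0,"ty":0,"tz":-45,"ax":0,"ay":0,"az":0,"jaw":0.8},{"tx":0,"ty":0,"tz":0,"ax":0,"ay":0,"az":0.14,"jaw":0.8},{"tx":0,"ty":0,"tz":0,"ax":0,"ay":0,"az":0.14,"jaw":0.8}]'
python3 -m jog '[{"tx":-13,"ty":-46.5,"tz":0,"ax":0,"ay":0,"az":0,"jaw":0.8},{"tx":-13,"ty":-46.5,"tz":0,"ax":0,"ay":0,"az":0,"jaw":0.8},{"tx":-13,"ty":-46.5,"tz":0,"ax":0,"ay":0,"az":0,"jaw":0.8},{"tx":-13,"ty":-46.5,"tz":0,"ax":0,"ay":0,"az":0,"jaw":0.8},{"tx":0,"ty":0,"tz":0,"ax":0,"ay":0,"az":0,"jaw":0.8}]'
python3 -m jog '[{"tx":0,"ty":0,"tz":0,"ax":0,"ay":0,"az":0,"jaw":0.8},{"tx":0,"ty":0,"tz":0,"ax":0,"ay":0,"az":0,"jaw":0.8}]'
python3 look.py w6.png knob_mid shaft_tip fader_cap fader_line
python3 - <<'E'
from fit import *
s,c=pickle.load(open('last.pkl','rb')); P=grid(s,c); z=P[...,2]; hsv=cv2.cvtColor(c['color'],cv2.COLOR_RGB2HSV)
near=lambda x,y,r:np.hypot(P[...,0]-x,P[...,1]-y)<r
m=(z>73)&(z<82)&near(508,6,20); m=blob(m)[0][2]; print('tip',m.sum(),np.median(z[m]),P[m].mean(0),rect(P,m))
m=(hsv[...,1]<70)&(hsv[...,2]>150)&near(508,6,27)&(z<60)
a,ce,mm=blob(m)[0]; print('dial line',a,ce,P[mm].mean(0),rect(P,mm))
dk=(hsv[...,2]<80)&near(508,6,40)&(z<60); dk=blob(dk)[0][2]|mm; print('plate',cv2.minEnclosingCircle(P[dk][:,:2].astype(np.float32)))
zt=s['eef_pos'][2]+28.7
k=(z>zt-4)&(z<zt+6)&near(*s['eef_pos'][:2],40)&(hsv[...,2]>140); k=blob(k)[0][2]; print('knob',k.sum(),P[k].mean(0),rect(P,k))
E
```

```text
time_s: 9.2
eef_pos: [495.7, -183.3, 130.1]
ee_rot: [0.0, 0.999, -0.052, 0.0]
force: [-0.2, -0.3, -0.5]
grip_width: 0.296
grip_force: 51.4
time_s: 9.82
eef_pos: [461.8, 9.3, 129.7]
ee_rot: [-0.0, 0.999, -0.048, -0.0]
force: [0.9, -0.7, -0.3]
grip_width: 0.293
grip_force: 51.4
time_s: 10.07
eef_pos: [462.9, 6.0, 129.7]
ee_rot: [0.0, 0.999, -0.051, 0.0]
force: [-0.2, -0.0, -0.4]
grip_width: 0.296
grip_force: 51.4
t 10.07 tcp [462.9   6.  129.7] tool-x yaw -0.1016 F [-0.2 -0.  -0.4] w 0.296 cam [534.  -1. 274.]
knob_mid 0.96 [256.9 257.4] [400.1  14.6  22. ] [474.   6. 161.]
knob_mid 0.5 [201.8 122.9] [517.8  44.8  22. ] [519.  40.  46.]
shaft_tip 0.41 [134.1 151.7] [508.2  79.8  75. ] [506.  86.  60.]
fader_cap 0.84 [123.  156.8] [503.7  94.2  60. ] [506.  88.  74.]
fader_line 0.59 [134.4 154.7] [502.2  92.3  45. ] [504.  86.  60.]
tip 182 75.86297372325785 [506.96086396   7.23285626  75.60639094] ((506.4453125, 7.173095703125), (7.5852370262146, 10.8825044631958), 2.0652685165405273)
dial line 266 [249.83082707 106.59022556] [526.8382282    6.07474739  48.63974179] ((526.7086181640625, 6.09537410736084), (7.199713706970215, 16.628694534301758), 86.71446228027344)
plate ((507.50225830078125, 7.371524333953857), 29.841598510742188)
knob 6041 [463.69793155   5.90716736 159.4766553 ] ((461.50372314453125, 6.104060173034668), (25.221790313720703, 46.24414825439453), 84.26582336425781)
```

View pics/w6.png

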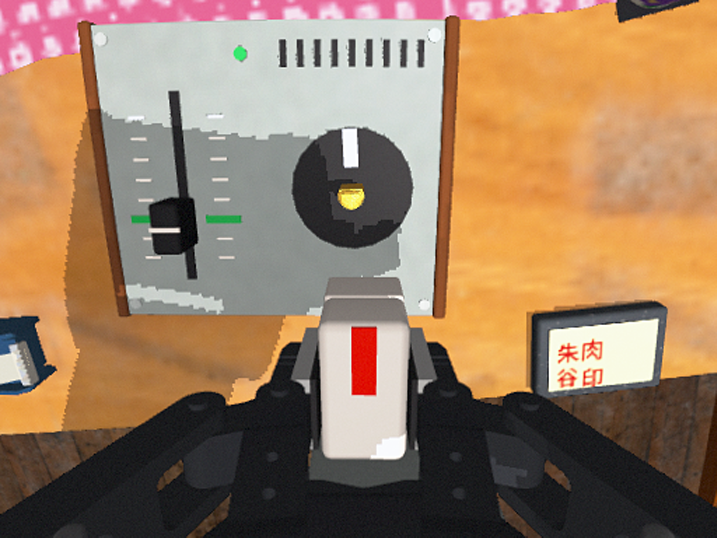

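Picture w6 shows the shaft tip at (351,196) and the dial's white line at (349,147). The held knob is straight, with its red line forward. The cap's line still sits level with the green marks, allowing for parallax. The measured shaft axis is (507.8,7.3) with dial yaw about −0.065, and the knob centre is 1.4 mm behind the TCP. I'm aligning and lowering to just above the tip.

```bash
python3 -m jog '[{"tx":23,"ty":-3,"tz":0,"ax":0,"ay":0,"az":0,"jaw":0.9},{"tx":23,"ty":-2.9,"tz":0,"ax":0,"ay":0,"az":-0.037,"jaw":0.9},{"tx":0,"ty":0,"tz":25,"ax":0,"ay":0,"az":0,"jaw":0.9},{"tx":0,"ty":0,"tz":11,"ax":0,"ay":0,"az":0,"jaw":0.9},{"tx":0,"ty":0,"tz":0,"ax":0,"ay":0,"az":0,"jaw":0.9}]' 100
python3 -m jog '[{"tx":0,"ty":0,"tz":0,"ax":0,"ay":0,"az":0,"jaw":0.9},{"tx":0,"ty":0,"tz":0,"ax":0,"ay":0,"az":0,"jaw":0.9}]'
python3 -c "
from rig import sense
s=sense();print(s['eef_pos'],s['ee_rot'],s['force'],s['grip_force'])"
```

```text
time_s: 10.95
eef_pos: [508.6, 8.2, 93.3]
ee_rot: [-0.0, 0.999, -0.032, -0.001]
force: [-0.5, -0.2, 0.6]
grip_width: 0.29
grip_force: 100.1
time_s: 11.2
eef_pos: [509.3, 8.2, 94.5]
ee_rot: [0.0, 1.0, -0.032, 0.001]
force: [-0.3, -0.5, -0.4]
grip_width: 0.286
grip_force: 100.1
[509.29426161   8.15099598  94.46047038] [ 1.10948490e-04  9.99500923e-01 -3.15827346e-02  6.50325111e-04] [-0.328282   -0.53465945 -0.44131133] 100.05352142041374
```

```bash
python3 -m jog '[{"tx":0,"ty":0.9,"tz":2,"ax":0,"ay":0,"az":0,"jaw":0.9},{"tx":0,"ty":0,"tz":2,"ax":0,"ay":0,"az":0,"jaw":0.9},{"tx":0,"ty":0,"tz":2,"ax":0,"ay":0,"az":0,"jaw":0.9},{"tx":0,"ty":0,"tz":2,"ax":0,"ay":0,"az":0,"jaw":0.9},{"tx":0,"ty":0,"tz":0,"ax":0,"ay":0,"az":0,"jaw":0.9}]'
```

```text
time_s: 11.82
eef_pos: [508.8, 7.3, 85.6]
ee_rot: [-0.0, 1.0, -0.032, -0.0]
force: [-0.1, 0.7, -0.4]
grip_width: 0.287
grip_force: 100.1
```

```bash
python3 -m jog '[{"tx":0,"ty":0,"tz":3,"ax":0,"ay":0,"az":0,"jaw":0.9},{"tx":0,"ty":0,"tz":3,"ax":0,"ay":0,"az":0,"jaw":0.9},{"tx":0,"ty":0,"tz":3,"ax":0,"ay":0,"az":0,"jaw":0.9},{"tx":0,"ty":0,"tz":3,"ax":0,"ay":0,"az":0,"jaw":0.9},{"tx":0,"ty":0,"tz":0,"ax":0,"ay":0,"az":0,"jaw":0.9}]'
python3 -c "
from rig import sense
s=sense();print(s['force'],s['wrist_torque'])"
```

```text
time_s: 12.45
eef_pos: [508.8, 7.4, 73.5]
ee_rot: [-0.0, 1.0, -0.032, -0.0]
force: [0.3, -0.1, -0.2]
grip_width: 0.289
grip_force: 100.1
[ 0.32157324 -0.080101   -0.23257787] [ 0.00756229 -0.0256154   0.01009875]
```

The knob is sliding on freely, with the tip about 17 mm into the hole. I'll continue to the bottom and press.

```bash
python3 -m jog '[{"tx":0,"ty":0,"tz":2,"ax":0,"ay":0,"az":0,"jaw":0.9},{"tx":0,"ty":0,"tz":2,"ax":0,"ay":0,"az":0,"jaw":0.9},{"tx":0,"ty":0,"tz":2,"ax":0,"ay":0,"az":0,"jaw":0.9},{"tx":0,"ty":0,"tz":0,"ax":0,"ay":0,"az":0,"jaw":0.9}]'
python3 -m jog '[{"tx":0,"ty":0,"tz":1.5,"ax":0,"ay":0,"az":0,"jaw":0.9},{"tx":0,"ty":0,"tz":1,"ax":0,"ay":0,"az":0,"jaw":0.9},{"tx":0,"ty":0,"tz":0,"ax":0,"ay":0,"az":0,"jaw":0.9},{"tx":0,"ty":0,"tz":0,"ax":0,"ay":0,"az":0,"jaw":0.9}]'
```

```text
time_s: 12.95
eef_pos: [509.1, 7.3, 68.0]
ee_rot: [0.0, 1.0, -0.032, 0.0]
force: [-3.2, -0.3, 6.2]
grip_width: 0.287
grip_force: 100.7
time_s: 13.45
eef_pos: [509.1, 7.3, 65.8]
ee_rot: [0.0, 1.0, -0.032, 0.0]
force: [-1.8, 0.9, 7.4]
grip_width: 0.287
grip_force: 101.0
```

```bash
python3 -m jog '[{"tx":0,"ty":0,"tz":1,"ax":0,"ay":0,"az":0,"jaw":0.9},{"tx":0,"ty":0,"tz":1,"ax":0,"ay":0,"az":0,"jaw":0.9},{"tx":0,"ty":0,"tz":0,"ax":0,"ay":0,"az":0,"jaw":0.9},{"tx":0,"ty":0,"tz":0,"ax":0,"ay":0,"az":0,"jaw":0.9}]'
```

```text
time_s: 13.95
eef_pos: [509.2, 7.3, 64.2]
ee_rot: [0.0, 1.0, -0.032, 0.0]
force: [-3.7, 0.4, 11.1]
grip_width: 0.287
grip_force: 102.0
```

```bash
python3 -m jog '[{"tx":0,"ty":0,"tz":0.5,"ax":0,"ay":0,"az":0,"jaw":0.9},{"tx":0,"ty":0,"tz":0,"ax":0,"ay":0,"az":0,"jaw":0.9},{"tx":0,"ty":0,"tz":0,"ax":0,"ay":0,"az":0,"jaw":0.9}]'
```

```text
time_s: 14.32
eef_pos: [509.3, 7.3, 64.1]
ee_rot: [0.0, 1.0, -0.032, 0.001]
force: [-5.7, 1.0, 16.2]
grip_width: 0.287
grip_force: 102.3
```

The end stop is reached: z stays at 64.1, as predicted, while the force rises past 10 N to 16 N. One last look to check.

```bash
python3 look.py w7.png fader_cap fader_line; python3 - <<'E'
from rig import sense
import time
for _ in range(2): s=sense(); print(s['force'],s['eef_pos'],s['wrist_torque'])
E
```

```text
t 14.32 tcp [509.3   7.3  64.1] tool-x yaw -0.063 F [-5.7  1.  16.2] w 0.287 cam [580.   3. 208.]
fader_cap 0.92 [ 94.5 261.4] [503.7  93.5  60. ] [510.  86.  72.]
fader_line 0.9 [107.  252.9] [501.   94.2  45. ] [509.  85.  62.]
[-4.96478794  1.01144466 15.90964485] [509.25602191   7.27327408  64.04915738] [ 0.15373341  0.91007192 -0.01599855]
[-4.96478794  1.01144466 15.90964485] [509.25602191   7.27327408  64.04915738] [ 0.15373341  0.91007192 -0.01599855]
```

View pics/w7.png

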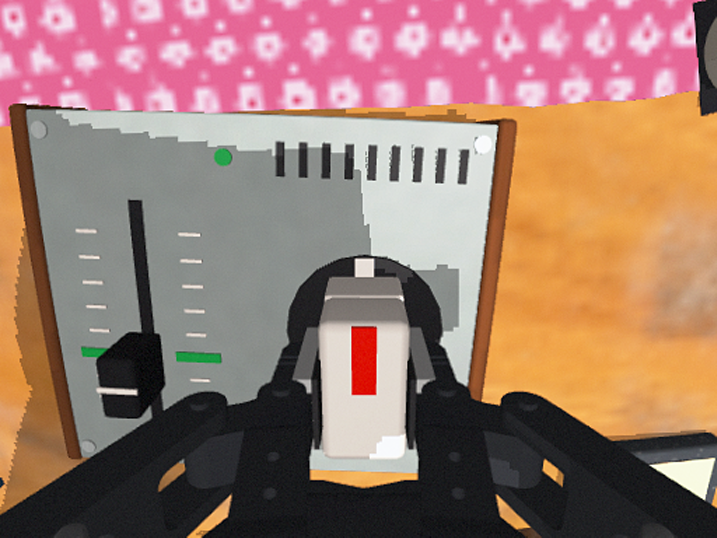

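Picture w7 shows the knob seated on the shaft in line with the dial's white line at (364,267). The cap's white line is at (117,391) and the green marks at (93,352) and (199,357). The network's cap and line positions differ by 1 to 3 mm, so I'll check that with the white line itself.

```bash
python3 - <<'E'
from fit import *
s,c=pickle.load(open('last.pkl','rb'))
u=np.array([np.cos(-.104),np.sin(-.104)]); hsv=cv2.cvtColor(c['color'],cv2.COLOR_RGB2HSV)
print('w7 white', at_z(c,np.array([117,391.])/1.4,72,s)[:2]@u)
for p in ([90,351.5],[199,357]): print('green',at_z(c,np.array(p)/1.4,45,s)[:2]@u)
P=grid(s,c); a,_,m=blob((P[...,2]>66)&(np.hypot(P[...,0]-502,P[...,1]-93)<30))[0]; r=rect(P,m&(P[...,2]>69)); print('cap top rect',r,np.array(r[0])@u)
# w6 view: tcp 462.9,6.0,129.7 yaw -.1016
s6=dict(s); s6['eef_pos']=np.array([462.9,6.0,129.7]); q=R.from_matrix(np.array([[np.cos(-.1016),np.sin(-.1016),0],[np.sin(-.1016),-np.cos(-.1016),0],[0,0,-1]]).T.T).as_quat(); s6['ee_rot']=[q[3],*q[:3]]
print('w6 white',at_z(c,np.array([165,230.5])/1.4,72,s6)[:2]@u,'green',[at_z(c,np.array(p)/1.4,45,s6)[:2]@u for p in([140,219.],[224,219.])])
E
```

```text
w7 white 487.99930923308915
green 488.204235060512
green 488.24258702236676
cap top rect ((502.0267028808594, 93.0719985961914), (15.495199203491211, 24.72802734375), 83.44403076171875) 489.6521402760809
w6 white 488.37546265123086 green [np.float64(488.7722684963384), np.float64(488.6650969318943)]
```

The white line is within about 0.3 mm of the green line in three separate views, and the knob is held pressed at the end stop. I'm handing the job in.

```bash
python3 -c "
from rig import finish_job
print(finish_job())"
```

```text
the job is handed in; nothing more can be done
None
```

I handed the job in at about 14 s: the fader's white line is within about 0.3 mm of the green line, and the middle-sized knob is fully on the D-shaft, still gripped and pressed to its end stop with about 16 N.

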